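Heft the fittings tins and hold up the fullest

ROBOT

A 7-joint arm with a two-finger parallel gripper is mounted at the origin on the work surface. World frame = base frame: x ahead of the robot, y to its left, z up, the work surface at z = 0. Lengths are in m, angles in rad, forces in N, time in s.
With the tool pointing down it reaches from about 0.425 to 0.975 m from the base axis. Payload 16.7 kg.
Tool frame: the origin (TCP) lies at the very end of the fingers, on their centre line; the grasp point (between the pads) lies 19 mm behind it; y points along the fingers, x is the direction in which the jaws open and shut, and the axes are right-handed (so a half turn about y gives the same grasp; the last joint's range is limited). The gripper opens to 85 mm and grips with 20 to 120 N. Pads are 22 mm wide; open, the fingers measure 114 mm over their backs; the gripper's body (76 mm by 85 mm) begins 54 mm behind the grasp point. The pads swing forward as they close: fully open they stand 13 mm farther back than shut.
Start: joints at [1.058, 0.426, 0.074, 1.606, -0.034, 1.111, -0.067], TCP at [0.24, -0.631, 0.231] pointing down, gripper open.
Joint ranges: [-2.85, 2.85], [-0.5, 2.14], [-1.23, 1.37], [0.21, 2.46], [-1.02, 4.16], [0.16, 2.05], [-2.73, 2.73]. Speed limits (rad/s): [1.89, 1.89, 2.39, 2.39, 3.01, 3.01, 3.01].

INTERFACE

Orientations are given as a unit quaternion [x, y, z, w].
In Python, from plant import bot gives the robot as it stands.
- The arm moves only by the tool play_rows, never from a script. Its argument "steps" is text: rows parted by semicolons, each of 7 numbers parted by spaces: the turn, a rotation vector about the tool's x, y, z in units of 5 degrees (1.0 is 5 degrees), then the shift along the tool's x, y, z in units of 25 mm (1.0 is 25 mm), then the opening, from 0 (shut) to 1 (fully open). A call has exactly 5 rows; each row is the pose to reach, as a shift and turn from the pose commanded when the call began, along the tool's axes at that moment; what a row does not reach only later rows make up. A row lasts 1/10 s, in which the tool goes at most 50 mm and 8.59 degrees, less where a joint would pass 70% of its speed; a pose out of reach is approached as far as the arm can. A call with a gripper value outside its range is refused whole. The fingers move at their own pace and stop on an object; "squeeze" is the grip in N (left out, the last holds). Time passes only in rows, so rows that repeat a pose let the fingers close, or fill a call up. It gives the time, the measured TCP pose, the force and the opening at its end, in the units of the state.
- bot.observe(): the state, without advancing time (a new reading comes with each control period).
- bot.camera(name): name is "scene" or "top"; returns a dict with "image" (384x512x3 uint8, blue, green, red), "camera_matrix" (3x3 intrinsics, pixels), "R" (3x3) and "t" (3): a world point X has camera coordinates R X + t. Camera axes: x right, y down, z forward; pixel columns grow to the right and rows downward; lengths in m; the calibration is good to about 2 mm. A picture is of the moment at which its call begins. There is no depth.
- bot.sign_off(): hands the job in, once; it reports no verdict.
The state is a dict: "time_s": time; "joint_positions": joint angles; "qd": joint speeds; "joint_torque": joint torques, N m; "tcp_pos": TCP position; "tcp_rot": TCP orientation; "contact_force": force on the tool from outside, world axes, zero at the start; "torque": the same for the moment, N m; "opening": finger opening in m.
Only numpy, scipy, OpenCV 4.12 (cv2) and the standard library are available. Lean on these libraries where they do the work, as an engineer would, in place of code of your own. Each camera call takes 0.05 s, during which the arm holds its last target.

TASK

One of the three closed tins of pipe fittings on the bench is packed fuller than the others, and the fitter wants that one. Working from the robot's left to its right, lift each tin a few centimetres clear of the bench to feel its weight and set it gently back upright where it stood before lifting the next (the last one may stay in hand if it is the heaviest). Then finish while holding the heaviest tin in the gripper, upright and still, about 20 cm above the bench, with the other two standing in their places and the other things on the bench left undisturbed.

Things in the scene. Friction and masses are not known exactly. Their poses are not given: they have to be found in the camera images.
- tin_left: The left-hand tin as seen from the robot (largest y): closed round metal tin, 56 mm across (57.6 over the beads of lid and foot), 80 mm tall, plain paper band, upright; all three look alike. Origin: centre of its underside, z up. Lid fast, contents do not shift. Weighs 140 to 700 g; the heaviest of the three is at least 200 g above the others, and changes from run to run.
- tin_middle: The middle tin as seen from the robot (between the other two): closed round metal tin, 56 mm across (57.6 over the beads of lid and foot), 80 mm tall, plain paper band, upright; all three look alike. Origin: centre of its underside, z up. Lid fast, contents do not shift. Weighs 140 to 700 g; the heaviest of the three is at least 200 g above the others, and changes from run to run.
- tin_right: The right-hand tin as seen from the robot (smallest y): closed round metal tin, 56 mm across (57.6 over the beads of lid and foot), 80 mm tall, plain paper band, upright; all three look alike. Origin: centre of its underside, z up. Lid fast, contents do not shift. Weighs 140 to 700 g; the heaviest of the three is at least 200 g above the others, and changes from run to run.
- table: The plywood bench; its top is at z = 0. Origin has no use. Bins, vice and pipes fixed along its back and sides are all less than 110 mm high.
- tee: Bystander: small brass tee fitting, 36 mm long, 24 mm high, lying between the left and the middle tin. Origin at its underside.
- elbow: Bystander: small copper elbow fitting, about 35 mm across, 22 mm high, lying between the middle and the right tin. Origin at its underside.
- tape_roll: Bystander: white roll of tape lying flat, 60 mm across, 14 mm high, behind the gap between the middle and the right tin. Origin at its underside.
- tape_measure: Bystander: grey tape measure standing on edge, 66 x 34 x 62 mm, behind the gap between the left and the middle tin. Origin at its underside.
- wrench: Bystander: steel wrench, 200 mm long, lying to the right of the tins. Origin at its underside.
- pencil: Bystander: flat wooden pencil, 120 x 14 x 7 mm, lying across the bench behind the middle tin. Origin at its underside.
- valve: Bystander: brass ball valve with a flat steel handle, 56 mm body, 46 mm high, to the left of the tins. Origin at its underside.
Mind the look-alikes: they are no part of the job. Leave any purple look-alike of the tin_middle alone. Leave any pink look-alike of the tin_left alone.

How it is judged:
By the outcome, as a careful person would: the job done as asked, in the order asked, and still so for the second after the job is handed in, while the arm keeps its last pose, push and grip.
It also fails if it takes over 72 s, if anything falls off the work surface, if the arm or the gripper's body presses on something with over 40 N, if the wrist force passes 120 N, or if a joint passes its speed limit or range.

## Working session

There is one attempt and no reset: what is moved stays moved. The work goes in short steps, Python scripts to look and compute and a tool call to move; the robot and the scene stay as the last step left them, time stands still between calls to the robot, and variables do not carry over. Pictures are saved under pics/ and viewed, and the job is handed in when it is done.

Besides the shell and the picture viewer there is one more tool, called after "Request:" in YAML: its name, and indented under it one key for each argument. play_rows: Moves the arm, as the interface text tells. Its arguments: {"type":"object","properties":{"steps":{"type":"string"},"squeeze":{"type":"number"}},"required":["steps"]}

```bash
mkdir -p pics; ls
python3 - <<'E'
from plant import bot
import cv2,numpy as np
s=bot.observe()
for k,v in s.items(): print(k,np.round(v,4))
for n in("scene","top"):
    c=bot.camera(n); cv2.imwrite(f"pics/{n}0.png",c["image"]); np.savez(f"pics/{n}0.npz",**c)
    print(n,c["camera_matrix"],c["R"],c["t"])
E
```

```text
pics
time_s 0.0
joint_positions [ 1.0575  0.4268  0.0739  1.6066 -0.0341  1.1108 -0.0671]
qd [ 0.0005  0.0024 -0.0018  0.0001 -0.0003  0.0011  0.0016]
joint_torque [ 3.40000e-03 -9.49833e+01  3.76230e+00 -4.63528e+01  1.92000e-02
  9.90000e-03  0.00000e+00]
tcp_pos [ 0.24   -0.6305  0.2306]
tcp_rot [-0.5819  0.4017 -0.4009  0.5824]
contact_force [-0.2511 -0.8025 -0.1509]
torque [-0.0382 -0.0279  0.0146]
opening 0.0854
scene [[448.20958442   0.         260.44827603]
 [  0.         448.20958442 192.10520637]
 [  0.           0.           1.        ]] [[ 0.44909785  0.8932789  -0.01907687]
 [ 0.61917754 -0.32654388 -0.71413462]
 [-0.64415083  0.30890435 -0.69974839]] [-0.21195755 -0.29330341  1.49802023]
top [[394.09994098   0.         250.08545529]
 [  0.         394.09994098 186.47148776]
 [  0.           0.           1.        ]] [[ 0.02801544 -0.99939475  0.02062195]
 [-0.98932275 -0.03067303 -0.14247686]
 [ 0.14302317 -0.01641021 -0.98958329]] [-0.03579569  0.52632706  1.11017338]
```

View pics/scene0.png

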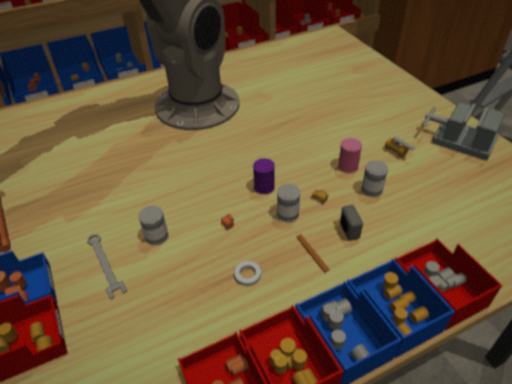

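View pics/top0.png

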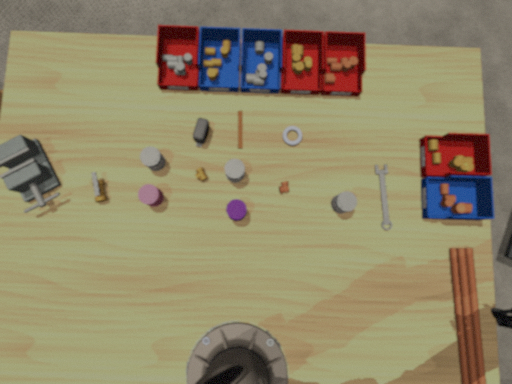

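Candidates for the tins (scene px / top px): grey tins at (374,178)/(152,159), (288,203)/(235,170) and (152,225)/(345,202). The look-alikes are purple (264,176)/(237,210) and pink (349,155)/(151,195), both to be left alone. The three grey ones match the description. Next I measure them and check a close crop.

```bash
cat > h.py <<'E'
import numpy as np,cv2
def ray(c,uv,z):
    K,R,t=c["camera_matrix"],c["R"],c["t"]
    d=R.T@np.linalg.solve(K,[uv[0],uv[1],1.]);o=-R.T@t
    return (o+d*(z-o[2])/d[2])
def proj(c,X):
    p=c["R"]@np.array(X)+c["t"];p=c["camera_matrix"]@p;return p[:2]/p[2]
E
python3 - <<'E'
from h import *
T=np.load("pics/top0.npz");S=np.load("pics/scene0.npz")
def tile(c,pts,r=30,k=6):
    return np.hstack([cv2.resize(c["image"][max(0,v-r//1):v+r,max(0,u-r):u+r],(260,260),interpolation=cv2.INTER_CUBIC) for u,v in pts])
im=np.vstack([tile(T,[(152,170),(235,185),(345,202)]),tile(S,[(374,178),(288,203),(152,225)])])
cv2.imwrite("pics/crops.png",im)
# object blobs in top: differ from wood hue
for n,c in(("top",T),("scene",S)):
    h=cv2.cvtColor(c["image"],cv2.COLOR_BGR2HSV)
    m=((h[...,1]<60)).astype(np.uint8)
    N,l,st,ce=cv2.connectedComponentsWithStats(m)
    print(n)
    for i in range(1,N):
        if 60<st[i,4]<1500: print(st[i],ce[i].round(1), ray(c,ce[i],0.08 if n=="top" else .04).round(3))
for nm,uv,z in[("tee",(201,174),.012),("elbow",(284,187),.011),("tape",(292,136),.007),("measure",(201,130),.05),("purple",(236.5,209),.08),("pink",(150.5,194),.08),("valve",(98,188),.02),("wr1",(381,166),0),("wr2",(387,227),0),("pen1",(240,112),0),("pen2",(240,147),0)]:
    print(nm,ray(T,uv,z).round(3))
E
```

```text
top
[255  40   9  14 105] [259.1  46.3] [ 0.941 -0.034  0.08 ]
[264  52   9  12  77] [268.1  57.2] [ 0.908 -0.062  0.08 ]
[162  54  30  21 339] [177.   62.1] [0.882 0.205 0.08 ]
[246  64  21  21 287] [257.5  75.2] [ 0.851 -0.032  0.08 ]
[208  86  34   6  90] [223.   89.3] [0.804 0.067 0.08 ]
[248  89  25   5  76] [259.4  90.8] [ 0.803 -0.039  0.08 ]
[107 103 101   8 314] [159.2 106.9] [0.744 0.248 0.08 ]
[368 113  83   6 248] [412.6 115.7] [ 0.743 -0.486  0.08 ]
[193 118  15  29 299] [200.3 130.9] [0.677 0.127 0.08 ]
[282 125  21  21 264] [292.  134.9] [ 0.674 -0.135  0.08 ]
[139 146  26  24 453] [151.6 157.6] [0.595 0.261 0.08 ]
[224 158  21  24 395] [234.2 169.5] [0.568 0.027 0.08 ]
[375 164  18  66 505] [383.7 196.6] [ 0.504 -0.397  0.08 ]
[ 90 171  10  25 145] [ 94.9 182.8] [0.518 0.413 0.08 ]
[421 178  10  41 131] [423.  198.9] [ 0.501 -0.508  0.08 ]
[137 184  20  21 139] [146.1 192.4] [0.495 0.269 0.08 ]
[331 191  27  22 446] [344.1 201.7] [ 0.486 -0.284  0.08 ]
scene
[192   6  30  45 640] [206.6  27.6] [-0.448  0.217  0.04 ]
[144  21  20  47  94] [154.1  45.7] [-0.398 -0.019  
[... 801 characters left out ...]
 ]
[ 88 234  38  64 523] [105.7 266.4] [ 0.56  -0.422  0.04 ]
[ 46 259   9  34  64] [ 50.2 276.5] [ 0.531 -0.534  0.04 ]
[295 258 100  48 139] [344.7 281.1] [0.831 0.018 0.04 ]
[234 261  27  24 379] [247.1 272.5] [ 0.717 -0.154  0.04 ]
[425 262  41  28 584] [443.5 276.3] [0.917 0.209 0.04 ]
[321 299  31  50 791] [336.3 319.1] [ 0.897 -0.047  0.04 ]
[352 345  17  15 161] [359.4 352. ] [ 0.973 -0.046  0.04 ]
tee [0.564 0.127 0.012]
elbow [ 0.533 -0.122  0.011]
tape [ 0.691 -0.144  0.007]
measure [0.688 0.129 0.05 ]
purple [0.457 0.016 0.08 ]
pink [0.491 0.257 0.08 ]
valve [0.511 0.426 0.02 ]
wr1 [ 0.608 -0.419  0.   ]
wr2 [ 0.423 -0.433  0.   ]
pen1 [0.764 0.017 0.   ]
pen2 [0.653 0.013 0.   ]
```

View pics/crops.png

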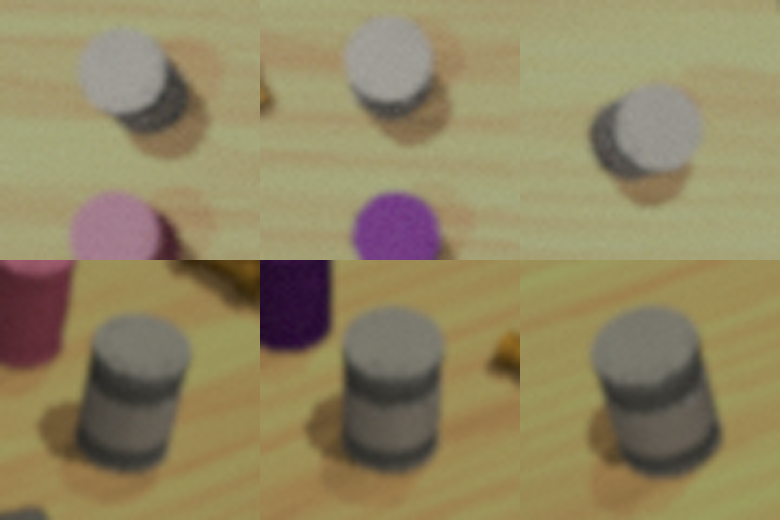

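The crops show the three grey tins with paper bands. The purple and pink look-alikes stand just nearer the base. Next I refine the lid centres from a brightness mask.

Run:
```python
from h import *
T=np.load("pics/top0.npz");S=np.load("pics/scene0.npz")
for n,c,P in(("top",T,[(151,157),(235,169),(346,202)]),("scene",S,[(374,168),(288,193),(151,214)])):
    g=cv2.cvtColor(c["image"],cv2.COLOR_BGR2HSV)
    for u,v in P:
        ref=np.median(g[v-3:v+4,u-3:u+4,2])
        m=((g[...,1]<60)&(abs(g[...,2].astype(int)-ref)<(28 if n=="top" else 16))).astype(np.uint8)
        m=cv2.morphologyEx(m,cv2.MORPH_OPEN,np.ones((3,3),np.uint8))
        N,l,st,ce=cv2.connectedComponentsWithStats(m,connectivity=4);i=l[v,u]
        mask=(l==i).astype(np.uint8)
        ct=max(cv2.findContours(mask,0,1)[0],key=cv2.contourArea)
        e=cv2.fitEllipse(ct)
        X=ray(c,e[0],.08)
        print(n,ref,st[i],ce[i].round(1),np.round(e[0],1),np.round(e[1],1),X.round(4),"r_expected px",c["camera_matrix"][0,0]*.056/(c["R"]@X+c["t"])[2])
```

```text
top 158.0 [139 146  21  20 334] [149.3 155.4] [149.3 155.4] [19.  20.5] [0.601  0.2674 0.08  ] r_expected px 19.83657499549619
top 159.0 [224 158  21  20 328] [233.9 167.7] [234.  167.7] [19.1 20.1] [0.5731 0.0274 0.08  ] r_expected px 19.83751181098242
top 151.0 [337 191  21  21 338] [346.7 200.7] [346.7 200.7] [18.9 21. ] [ 0.4892 -0.2918  0.08  ] r_expected px 19.95878182865299
scene 122.0 [366 161  22  14 227] [376.6 167.3] [376.7 167.3] [12.2 21.3] [0.604  0.2647 0.08  ] r_expected px 22.11898398033626
scene 123.0 [278 184  22  15 270] [288.5 191.4] [288.5 191.4] [14.3 21.8] [0.5763 0.0249 0.08  ] r_expected px 23.2723542229414
scene 121.0 [139 206  24  17 313] [150.2 214.2] [150.2 214.1] [15.5 23.5] [ 0.4932 -0.2935  0.08  ] r_expected px 24.282575996694383
```

```bash
cat >> h.py <<'E'
from scipy.spatial.transform import Rotation as Ro
def target_rot(jaw_yaw):  # tool y down, tool x along jaw direction
    x=np.array([np.cos(jaw_yaw),np.sin(jaw_yaw),0]);y=np.array([0,0,-1.]);z=np.cross(x,y)
    return Ro.from_matrix(np.c_[x,y,z])
def go(pos,yaw):
    from plant import bot
    s=bot.observe();R=Ro.from_quat(s["tcp_rot"])
    best=min(((R.inv()*target_rot(yaw+k*np.pi)) for k in(0,1)),key=lambda r:r.magnitude())
    sh=R.inv().apply(np.array(pos)-s["tcp_pos"])/.025
    print("t",round(s["time_s"],2),"tcp",np.round(s["tcp_pos"],4),"F",np.round(s["contact_force"],2),"open",round(float(s["opening"]),4))
    print("q",np.round(s["joint_positions"],2))
    print("rot",np.round(np.degrees(best.as_rotvec())/5,2),"shift",np.round(sh,2))
E
python3 - <<'E'
from h import *
from plant import bot
s=bot.observe();print(Ro.from_quat(s["tcp_rot"]).as_matrix().round(2))
go([.6025,.266,.23],np.pi/2)
E
```

```text
[[ 0.36 -0.    0.93]
 [-0.93  0.    0.36]
 [-0.   -1.   -0.  ]]
t 0.1 tcp [ 0.24   -0.6305  0.2307] F [-0.96  0.4   0.05] open 0.085
q [ 1.06  0.43  0.07  1.61 -0.03  1.11 -0.07]
rot [ 0.    4.17 -0.01] shift [-28.36   0.06  26.31]
```

Request:
play_rows:
  steps: "0 1 0 -1.6 0 2 1; 0 2 0 -2 0 4 1; 0 3 0 -3 0 6 1; 0 4 0 -4 0 8 1; 0 4.2 0 -5 0 10 1"
  squeeze: 40

```text
time_s: 0.6
tcp_pos: [0.409, -0.4463, 0.2311]
tcp_rot: [-0.498, 0.502, -0.501, 0.498]
contact_force: [-0.2, 0.3, 0.6]
opening: 0.0854
```

```bash
python3 -c "
from h import *
go([.6025,.266,.18],np.pi/2)"
```

```text
t 0.6 tcp [ 0.409  -0.4463  0.2311] F [-0.21  0.27  0.57] open 0.0854
q [ 0.68  0.31  0.05  1.77 -0.02  1.06 -0.84]
rot [ 0.   -0.07 -0.  ] shift [-28.54   2.05   7.56]
```

Request:
play_rows:
  steps: "0 0 0 -2 0 1 1; 0 0 0 -4 0 2 1; 0 0 0 -6 0 3 1; 0 0 0 -8 0 4 1; 0 0 0 -10 0 5 1"

```text
time_s: 1.1
tcp_pos: [0.5209, -0.2227, 0.2313]
tcp_rot: [-0.499, 0.501, -0.501, 0.499]
contact_force: [1.3, -0.6, 0.5]
opening: 0.0854
```

Request:
play_rows:
  steps: "0 0 0 -2 0 0.5 1; 0 0 0 -4 0 1 1; 0 0 0 -6 0 1.5 1; 0 0 0 -8 0 2 1; 0 0 0 -10 0 2.5 1"

```text
time_s: 1.6
tcp_pos: [0.5818, 0.0195, 0.2313]
tcp_rot: [-0.499, 0.501, -0.501, 0.499]
contact_force: [0.7, -0.7, 0.6]
opening: 0.0855
```

```bash
python3 -c "
from h import *
go([.6025,.266,.13],np.pi/2)"
```

```text
t 1.6 tcp [0.5818 0.0195 0.2313] F [ 0.72 -0.74  0.56] open 0.0855
q [ 0.02  0.29 -0.2   1.81  0.07  1.06 -1.78]
rot [ 0.   -0.03  0.  ] shift [-9.86  4.05  0.8 ]
```

Request:
play_rows:
  steps: "0 0 0 -2 0 0.1 1; 0 0 0 -4 0.5 0.2 1; 0 0 0 -6 1 0.3 1; 0 0 0 -8 1 0.3 1; 0 0 0 -8 1 0.3 1"

```text
time_s: 2.1
tcp_pos: [0.5879, 0.2253, 0.2055]
tcp_rot: [-0.501, 0.5, -0.498, 0.502]
contact_force: [-0.5, 0.7, 1.2]
opening: 0.0855
```

Request:
play_rows:
  steps: "0 0 0 0 0 0 1; 0 0 0 0 0 0 1; 0 0 0 0 0 0 1; 0 0 0 0 0 0 1; 0 0 0 0 0 0 1"

```text
time_s: 2.6
tcp_pos: [0.5901, 0.2167, 0.2065]
tcp_rot: [0.499, -0.501, 0.501, -0.499]
contact_force: [-0.4, 0.3, 0.3]
opening: 0.0856
```

```bash
python3 -c "
from h import *
go([.6025,.266,.13],np.pi/2)"
```

```text
t 2.6 tcp [0.5901 0.2167 0.2065] F [-0.44  0.28  0.25] open 0.0856
q [-0.24  0.39 -0.27  1.72  0.12  1.05 -2.13]
rot [-0.   -0.05  0.  ] shift [-1.97  3.06  0.49]
```

Request:
play_rows:
  steps: "0 0 0 -1 0 0.3 1; 0 0 0 -1.98 0.8 0.5 1; 0 0 0 -1.98 1.8 0.5 1; 0 0 0 -1.98 2.8 0.5 1; 0 0 0 -1.98 2.8 0.5 1"

```text
time_s: 3.1
tcp_pos: [0.6009, 0.2659, 0.1332]
tcp_rot: [-0.501, 0.501, -0.5, 0.498]
contact_force: [-0.1, 0.0, 0.3]
opening: 0.0858
```

```bash
python3 -c "
from h import *
from plant import bot
go([.6025,.266,.028],np.pi/2)
for n in('scene','top'):
    c=bot.camera(n);cv2.imwrite(f'pics/{n}1.png',cv2.resize(c['image'][90:290,230:480] if n=='scene' else c['image'][90:240,80:280],None,fx=3,fy=3))
go([.6025,.266,.028],np.pi/2)
"
```

```text
t 3.1 tcp [0.6009 0.2659 0.1332] F [-0.08  0.04  0.29] open 0.0858
q [-0.31  0.51 -0.27  1.71  0.16  0.95 -2.22]
rot [ 0.05 -0.03  0.03] shift [-0.01  4.21  0.08]
t 3.2 tcp [0.6026 0.2668 0.1368] F [-0.36 -1.    1.46] open 0.0854
q [-0.31  0.51 -0.27  1.71  0.16  0.95 -2.22]
rot [ 0.   -0.04  0.  ] shift [ 0.03  4.35 -0.  ]
```

View pics/scene1.png

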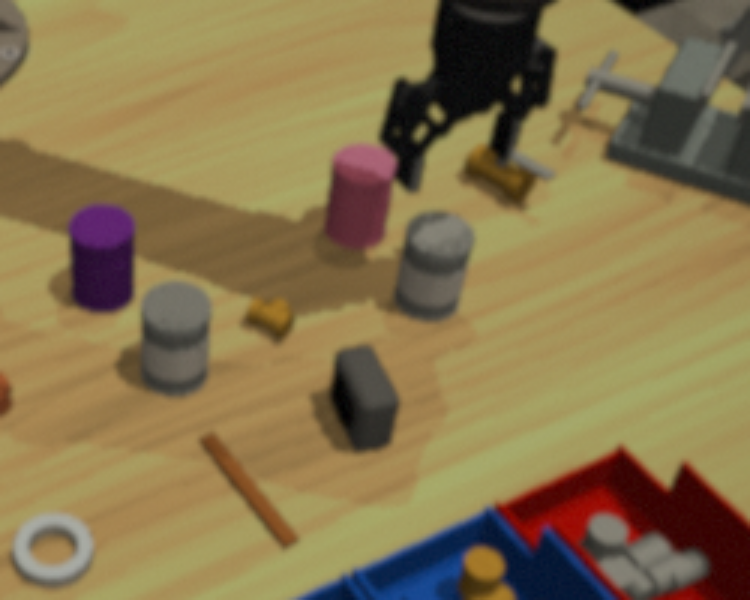

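View pics/top1.png

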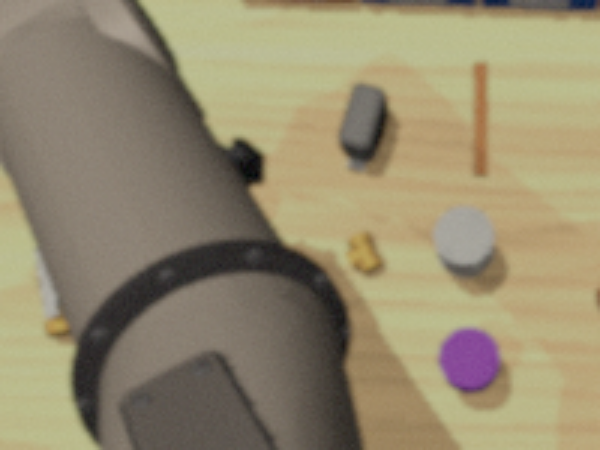

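The gripper hangs open above the left tin (lid at crop (438,235)). I check that its fingertip midpoint, about (457,170) in the crop, agrees with the projected TCP.

```bash
python3 -c "
from h import *
S=np.load('pics/scene0.npz')
for y in(.223,.266,.309): print((proj(S,[.6025,y,.15])-[230,90])*3)
"
```

```text
[410.60138683 180.86315391]
[454.20984741 165.02866263]
[496.76552397 149.57644349]
```

Request:
play_rows:
  steps: "0 0 0 0 1 0 1; 0 0 0 0 2 0 1; 0 0 0 0 3 0 1; 0 0 0 0 3.9 0 1; 0 0 0 0 4.35 0 1"

```text
time_s: 3.7
tcp_pos: [0.6028, 0.2669, 0.0275]
tcp_rot: [0.499, -0.501, 0.501, -0.499]
contact_force: [-0.1, 0.2, -0.3]
opening: 0.0851
```

Request:
play_rows:
  steps: "0 0 0 0 0 0 1; 0 0 0 0 0 0 1; 0 0 0 0 0 0 0.6; 0 0 0 0 0 0 0.6; 0 0 0 0 0 0 0.6"

```text
time_s: 4.2
tcp_pos: [0.6031, 0.2671, 0.029]
tcp_rot: [0.499, -0.5, 0.501, -0.5]
contact_force: [-1.5, -1.0, 10.2]
opening: 0.0557
```

```bash
python3 -c "
from h import *
go([.6025,.266,.028],np.pi/2)
"
```

```text
t 4.2 tcp [0.6031 0.2671 0.029 ] F [-1.51 -0.98 10.19] open 0.0557
q [-0.34  0.64 -0.24  1.77  0.21  0.76 -2.26]
rot [-0.02 -0.03 -0.  ] shift [ 0.04  0.04 -0.03]
```

Request:
play_rows:
  steps: "0 0 0 0 0 0 0; 0 0 0 0 0 0 0; 0 0 0 0 0 0 0; 0 0 0 0 0 0 0; 0 0 0 0 0 0 0"
  squeeze: 50

```text
time_s: 4.7
tcp_pos: [0.6032, 0.2671, 0.0291]
tcp_rot: [0.499, -0.5, 0.501, -0.5]
contact_force: [-1.7, -2.1, 11.1]
opening: 0.0561
```

Request:
play_rows:
  steps: "0 0 0 0 -0.3 0 0; 0 0 0 0 -0.8 0 0; 0 0 0 0 -1.4 0 0; 0 0 0 0 -1.9 0 0; 0 0 0 0 -2 0 0"

```text
time_s: 5.2
tcp_pos: [0.6035, 0.2676, 0.0801]
tcp_rot: [0.498, -0.5, 0.501, -0.5]
contact_force: [0.2, 0.1, -6.2]
opening: 0.0555
```

Request:
play_rows:
  steps: "0 0 0 0 0 0 0; 0 0 0 0 0 0 0; 0 0 0 0 0 0 0; 0 0 0 0 0 0 0; 0 0 0 0 0 0 0"

```text
time_s: 5.7
tcp_pos: [0.6023, 0.267, 0.0772]
tcp_rot: [-0.5, 0.501, -0.501, 0.499]
contact_force: [0.5, -0.9, -6.2]
opening: 0.0557
```

```bash
python3 -c "
from h import *
from plant import bot
go([.6025,.266,.028],np.pi/2)
for n in('scene',):
    c=bot.camera(n);cv2.imwrite(f'pics/{n}2.png',cv2.resize(c['image'][90:290,230:480],None,fx=3,fy=3))
go([.6025,.266,.028],np.pi/2)
"
```

```text
t 5.7 tcp [0.6023 0.267  0.0772] F [ 0.46 -0.85 -6.23] open 0.0557
q [-0.32  0.57 -0.26  1.75  0.19  0.84 -2.24]
rot [ 0.01 -0.03  0.  ] shift [0.04 1.97 0.01]
t 5.75 tcp [0.6024 0.267  0.0773] F [ 0.03  0.3  -5.85] open 0.0555
q [-0.32  0.57 -0.26  1.75  0.19  0.84 -2.24]
rot [ 0.   -0.03  0.  ] shift [0.04 1.97 0.01]
```

View pics/scene2.png

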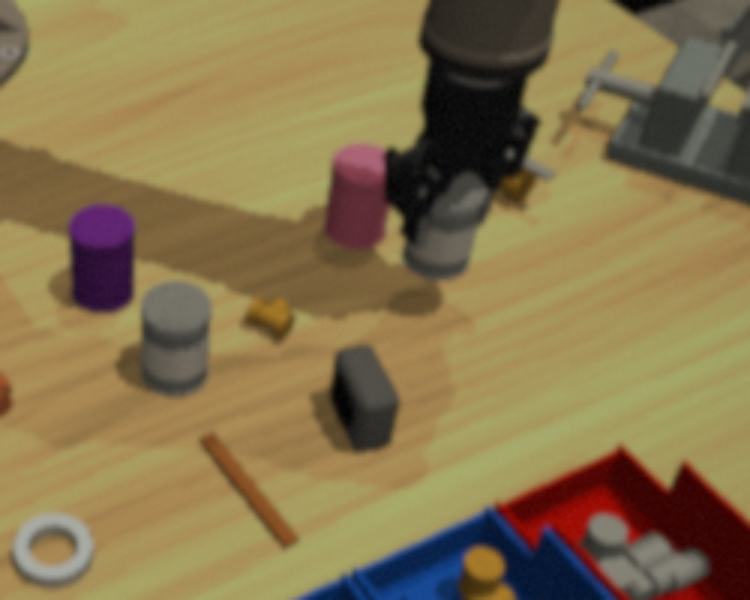

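The tin hangs clear and upright at about 6.0 N. I set it back gently.

Request:
play_rows:
  steps: "0 0 0 0 0.6 0 0; 0 0 0 0 1.2 0 0; 0 0 0 0 1.6 0 0; 0 0 0 0 1.8 0 0; 0 0 0 0 1.87 0 0"

```text
time_s: 6.25
tcp_pos: [0.602, 0.2669, 0.0297]
tcp_rot: [-0.5, 0.501, -0.5, 0.499]
contact_force: [-0.6, -0.2, -6.6]
opening: 0.0553
```

Request:
play_rows:
  steps: "0 0 0 0 0.02 0 0; 0 0 0 0 0.04 0 0; 0 0 0 0 0.06 0 0; 0 0 0 0 0.07 0 0; 0 0 0 0 0.07 0 0"

```text
time_s: 6.75
tcp_pos: [0.6026, 0.2671, 0.0293]
tcp_rot: [0.499, -0.501, 0.501, -0.499]
contact_force: [-0.0, -1.2, -5.1]
opening: 0.0553
```

Request:
play_rows:
  steps: "0 0 0 0 0.02 0 0; 0 0 0 0 0.04 0 0; 0 0 0 0 0.05 0 0; 0 0 0 0 0.05 0 0; 0 0 0 0 0.05 0 0"

```text
time_s: 7.25
tcp_pos: [0.6026, 0.2671, 0.0291]
tcp_rot: [0.499, -0.501, 0.501, -0.499]
contact_force: [-6.9, -3.4, 12.7]
opening: 0.0553
```

Request:
play_rows:
  steps: "0 0 0 0 -0.04 0 0; 0 0 0 0 -0.04 0 0.7; 0 0 0 0 -0.04 0 0.8; 0 0 0 0 -0.04 0 0.9; 0 0 0 0 -0.04 0 1"

```text
time_s: 7.75
tcp_pos: [0.6026, 0.2672, 0.0289]
tcp_rot: [-0.499, 0.501, -0.501, 0.499]
contact_force: [0.2, 0.4, -0.7]
opening: 0.0853
```

Request:
play_rows:
  steps: "0 0 0 0 0 0 1; 0 0 0 0 -1 0 1; 0 0 0 0 -2.5 0 1; 0 0 0 0 -4 0 1; 0 0 0 0 -5 0 1"

```text
time_s: 8.25
tcp_pos: [0.6031, 0.2675, 0.1566]
tcp_rot: [0.498, -0.5, 0.501, -0.5]
contact_force: [0.4, 0.7, 0.3]
opening: 0.0856
```

```bash
python3 -c "
from h import *
from plant import bot
for n in('scene',):
    c=bot.camera(n);cv2.imwrite(f'pics/{n}3.png',cv2.resize(c['image'][90:290,230:480],None,fx=3,fy=3))
go([.5745,.026,.14],np.pi/2)
"
```

```text
t 8.3 tcp [0.6044 0.2682 0.1602] F [ 1.89 -0.04  3.55] open 0.0854
q [-0.31  0.48 -0.28  1.69  0.15  0.98 -2.21]
rot [-0.07 -0.03 -0.03] shift [ 9.69  0.77 -1.17]
```

View pics/scene3.png

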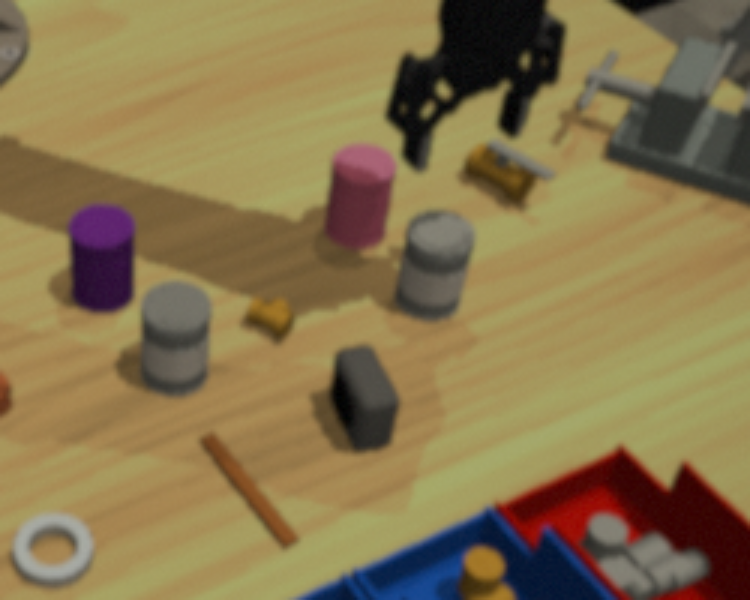

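The left tin is back upright at its old pixel position (435,265 in the crop). Now the middle tin.

Request:
play_rows:
  steps: "0 0 0 2 0 -0.2 1; 0 0 0 4 0 -0.4 1; 0 0 0 6 0 -0.7 1; 0 0 0 8 0 -1 1; 0 0 0 9.65 0 -1.14 1"

```text
time_s: 8.8
tcp_pos: [0.5724, 0.0232, 0.1538]
tcp_rot: [0.499, -0.501, 0.501, -0.499]
contact_force: [-0.3, 0.6, -0.4]
opening: 0.0855
```

Request:
play_rows:
  steps: "0 0 0 0 0 0 1; 0 0 0 0 0 0 1; 0 0 0 0 0 0 1; 0 0 0 0 0 0 1; 0 0 0 0 0 0 1"

```text
time_s: 9.3
tcp_pos: [0.5733, 0.0272, 0.1537]
tcp_rot: [-0.5, 0.5, -0.5, 0.5]
contact_force: [0.2, -0.6, -0.7]
opening: 0.0856
```

```bash
python3 -c "
from h import *
from plant import bot
go([.5745,.026,.028],np.pi/2)
"
```

```text
t 9.3 tcp [0.5733 0.0272 0.1537] F [ 0.16 -0.65 -0.66] open 0.0856
q [ 0.03  0.36 -0.24  1.9   0.1   0.9  -1.82]
rot [ 0.   -0.01 -0.  ] shift [0.05 5.03 0.05]
```

Request:
play_rows:
  steps: "0 0 0 0.05 1.2 0.05 1; 0 0 0 0.05 2.4 0.05 1; 0 0 0 0.05 3.6 0.05 1; 0 0 0 0.05 4.6 0.05 1; 0 0 0 0.05 5 0.05 1"

```text
time_s: 9.8
tcp_pos: [0.5733, 0.0253, 0.0266]
tcp_rot: [-0.5, 0.501, -0.5, 0.499]
contact_force: [0.7, 0.2, 1.1]
opening: 0.0852
```

Request:
play_rows:
  steps: "0 0 0 0 0 0 1; 0 0 0 0 0 0 1; 0 0 0 0 0 0 0.6; 0 0 0 0 0 0 0.6; 0 0 0 0 0 0 0.6"

```text
time_s: 10.3
tcp_pos: [0.5753, 0.0248, 0.0303]
tcp_rot: [0.499, -0.5, 0.501, -0.5]
contact_force: [-3.1, -0.7, 12.3]
opening: 0.0555
```

Request:
play_rows:
  steps: "0 0 0 0 0 0 0; 0 0 0 0 0 0 0; 0 0 0 0 0 0 0; 0 0 0 0 0 0 0; 0 0 0 0 0 0 0"

```text
time_s: 10.8
tcp_pos: [0.5753, 0.0247, 0.0303]
tcp_rot: [0.499, -0.5, 0.501, -0.5]
contact_force: [-2.5, 0.5, 12.5]
opening: 0.0558
```

Request:
play_rows:
  steps: "0 0 0 0 -0.3 0 0; 0 0 0 0 -0.8 0 0; 0 0 0 0 -1.4 0 0; 0 0 0 0 -1.9 0 0; 0 0 0 0 -2 0 0"

```text
time_s: 11.3
tcp_pos: [0.5756, 0.0247, 0.0811]
tcp_rot: [0.498, -0.5, 0.501, -0.5]
contact_force: [0.4, 0.0, -3.8]
opening: 0.0557
```

Request:
play_rows:
  steps: "0 0 0 0 0 0 0; 0 0 0 0 0 0 0; 0 0 0 0 0 0 0; 0 0 0 0 0 0 0; 0 0 0 0 0 0 0"

```text
time_s: 11.8
tcp_pos: [0.5744, 0.0247, 0.0785]
tcp_rot: [-0.499, 0.501, -0.501, 0.499]
contact_force: [-0.3, 0.3, -3.6]
opening: 0.0559
```

```bash
python3 -c "
from h import *
from plant import bot
go([.5745,.026,.028],np.pi/2)
for n in('scene',):
    c=bot.camera(n);cv2.imwrite(f'pics/{n}4.png',cv2.resize(c['image'][90:290,200:450],None,fx=3,fy=3))
go([.5745,.026,.028],np.pi/2)
"
```

```text
t 11.8 tcp [0.5744 0.0247 0.0785] F [-0.32  0.32 -3.64] open 0.0559
q [ 0.02  0.46 -0.22  1.95  0.14  0.75 -1.85]
rot [ 0.01 -0.03 -0.  ] shift [-0.05  2.02  0.01]
t 11.85 tcp [0.5744 0.0247 0.0786] F [-0.54 -0.12 -3.38] open 0.0559
q [ 0.02  0.46 -0.22  1.95  0.14  0.75 -1.85]
rot [ 0.01 -0.03 -0.  ] shift [-0.05  2.02  0.  ]
```

View pics/scene4.png

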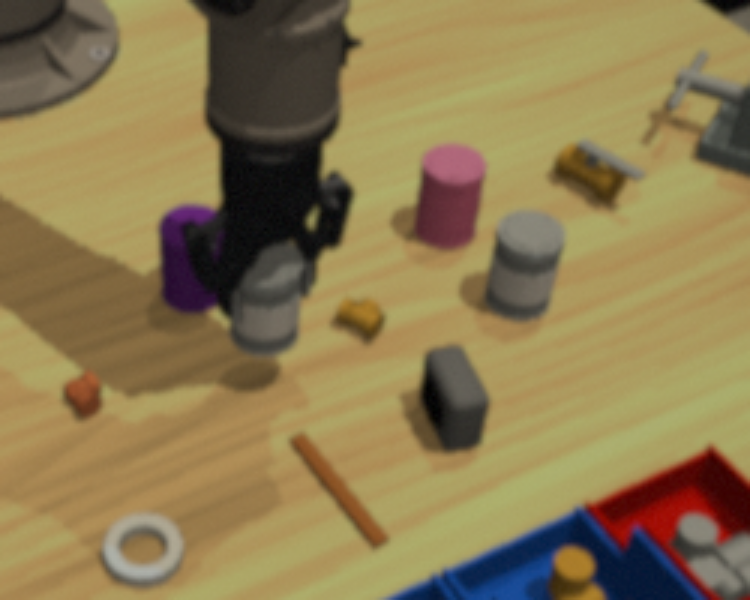

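The middle tin hangs clear at about 3.5 N. I lower it.

Request:
play_rows:
  steps: "0 0 0 0 0.6 0 0; 0 0 0 0 1.2 0 0; 0 0 0 0 1.6 0 0; 0 0 0 0 1.8 0 0; 0 0 0 0 1.88 0 0"

```text
time_s: 12.35
tcp_pos: [0.5741, 0.0247, 0.0308]
tcp_rot: [-0.5, 0.501, -0.5, 0.499]
contact_force: [1.0, -0.6, -3.2]
opening: 0.056
```

Request:
play_rows:
  steps: "0 0 0 0 0.02 0 0; 0 0 0 0 0.04 0 0; 0 0 0 0 0.06 0 0; 0 0 0 0 0.08 0 0; 0 0 0 0 0.08 0 0"

```text
time_s: 12.85
tcp_pos: [0.5748, 0.0247, 0.0303]
tcp_rot: [0.499, -0.501, 0.501, -0.499]
contact_force: [-1.4, -0.1, 4.0]
opening: 0.0558
```

Seated. Release, retreat, and look.

Request:
play_rows:
  steps: "0 0 0 0 0 0 0; 0 0 0 0 0 0 0.7; 0 0 0 0 0 0 0.8; 0 0 0 0 0 0 0.9; 0 0 0 0 0 0 1"

```text
time_s: 13.35
tcp_pos: [0.5746, 0.0247, 0.0298]
tcp_rot: [-0.499, 0.501, -0.501, 0.499]
contact_force: [0.2, -0.9, -0.2]
opening: 0.0854
```

Request:
play_rows:
  steps: "0 0 0 0 0 0 1; 0 0 0 0 -1 0 1; 0 0 0 0 -2.5 0 1; 0 0 0 0 -4 0 1; 0 0 0 0 -5 0 1"

```text
time_s: 13.85
tcp_pos: [0.5752, 0.0248, 0.1574]
tcp_rot: [0.499, -0.5, 0.501, -0.5]
contact_force: [-0.1, -0.1, -0.6]
opening: 0.0853
```

```bash
python3 -c "
from h import *
from plant import bot
for n in('scene',):
    c=bot.camera(n);cv2.imwrite(f'pics/{n}5.png',cv2.resize(c['image'][90:290,200:450],None,fx=3,fy=3))
go([.491,-.2925,.15],np.pi/2)
"
```

```text
t 13.9 tcp [0.5767 0.0249 0.1607] F [1.48 0.4  4.04] open 0.0856
q [ 0.04  0.35 -0.24  1.89  0.1   0.91 -1.82]
rot [-0.07 -0.03 -0.01] shift [12.71  0.4  -3.39]
```

View pics/scene5.png

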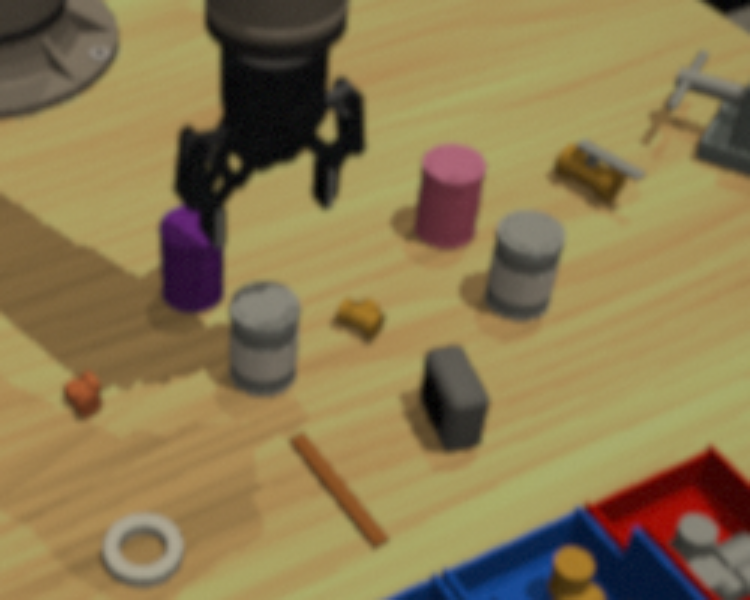

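The middle tin stands back at its old place (crop (265,335), i.e. scene (288,202)). Now the right tin.

Request:
play_rows:
  steps: "0 0 0 2 0 -0.5 1; 0 0 0 4 0 -1 1; 0 0 0 6 0 -1.6 1; 0 0 0 8 0 -2.1 1; 0 0 0 10 0 -2.7 1"

```text
time_s: 14.4
tcp_pos: [0.5082, -0.2183, 0.1548]
tcp_rot: [0.499, -0.501, 0.501, -0.499]
contact_force: [1.1, 0.3, -0.6]
opening: 0.0854
```

Request:
play_rows:
  steps: "0 0 0 1.5 0 -0.4 1; 0 0 0 2.7 0 -0.6 1; 0 0 0 2.7 0 -0.6 1; 0 0 0 2.7 0 -0.6 1; 0 0 0 2.7 0 -0.6 1"

```text
time_s: 14.9
tcp_pos: [0.494, -0.2829, 0.1546]
tcp_rot: [-0.5, 0.501, -0.5, 0.5]
contact_force: [-1.0, -0.2, 1.1]
opening: 0.0854
```

```bash
python3 -c "
from h import *
go([.491,-.2925,.028],np.pi/2)
"
```

```text
t 14.9 tcp [ 0.494  -0.2829  0.1546] F [-0.97 -0.2   1.13] open 0.0854
q [ 0.5   0.34 -0.12  1.91  0.05  0.89 -1.21]
rot [ 0.   -0.02 -0.01] shift [ 0.39  5.06 -0.12]
```

Request:
play_rows:
  steps: "0 0 0 0.38 0 -0.12 1; 0 0 0 0.38 0.5 -0.12 1; 0 0 0 0.38 1 -0.12 1; 0 0 0 0.38 1 -0.12 1; 0 0 0 0.38 1 -0.12 1"

```text
time_s: 15.4
tcp_pos: [0.4905, -0.293, 0.1291]
tcp_rot: [-0.5, 0.501, -0.5, 0.499]
contact_force: [-0.3, -0.1, 0.0]
opening: 0.0854
```

```bash
python3 -c "
from h import *
go([.491,-.2925,.028],np.pi/2)
"
```

```text
t 15.4 tcp [ 0.4905 -0.293   0.1291] F [-0.25 -0.06  0.02] open 0.0854
q [ 0.51  0.38 -0.11  1.93  0.05  0.84 -1.2 ]
rot [ 0.01 -0.03 -0.01] shift [-0.02  4.04  0.02]
```

Request:
play_rows:
  steps: "0 0 0 0 1.2 0 1; 0 0 0 0 2.4 0 1; 0 0 0 0 3.4 0 1; 0 0 0 0 3.9 0 1; 0 0 0 0 4 0 1"

```text
time_s: 15.9
tcp_pos: [0.4903, -0.2931, 0.0288]
tcp_rot: [-0.5, 0.501, -0.5, 0.499]
contact_force: [0.1, 1.5, 0.3]
opening: 0.0853
```

Request:
play_rows:
  steps: "0 0 0 0 0 0 1; 0 0 0 0 0 0 1; 0 0 0 0 0 0 0.6; 0 0 0 0 0 0 0.6; 0 0 0 0 0 0 0.6"

```text
time_s: 16.4
tcp_pos: [0.4911, -0.2937, 0.0309]
tcp_rot: [0.499, -0.5, 0.501, -0.499]
contact_force: [-2.7, 1.3, 11.3]
opening: 0.0559
```

Request:
play_rows:
  steps: "0 0 0 0 0 0 0; 0 0 0 0 0 0 0; 0 0 0 0 0 0 0; 0 0 0 0 0 0 0; 0 0 0 0 0 0 0"

```text
time_s: 16.9
tcp_pos: [0.4912, -0.2937, 0.0309]
tcp_rot: [0.499, -0.5, 0.501, -0.499]
contact_force: [-3.0, 1.3, 12.2]
opening: 0.0557
```

Request:
play_rows:
  steps: "0 0 0 0 -0.3 0 0; 0 0 0 0 -0.8 0 0; 0 0 0 0 -1.4 0 0; 0 0 0 0 -1.9 0 0; 0 0 0 0 -2 0 0"

```text
time_s: 17.4
tcp_pos: [0.4917, -0.294, 0.0821]
tcp_rot: [0.499, -0.5, 0.502, -0.5]
contact_force: [0.2, -0.0, -1.9]
opening: 0.056
```

Request:
play_rows:
  steps: "0 0 0 0 0 0 0; 0 0 0 0 0 0 0; 0 0 0 0 0 0 0; 0 0 0 0 0 0 0; 0 0 0 0 0 0 0"

```text
time_s: 17.9
tcp_pos: [0.4905, -0.2934, 0.0794]
tcp_rot: [-0.499, 0.501, -0.5, 0.499]
contact_force: [-0.0, -0.7, -2.6]
opening: 0.0557
```

```bash
python3 -c "
from h import *
from plant import bot
go([.491,-.2925,.028],np.pi/2)
for n in('scene',):
    c=bot.camera(n);cv2.imwrite(f'pics/{n}6.png',cv2.resize(c['image'][110:310,50:300],None,fx=3,fy=3))
go([.491,-.2925,.028],np.pi/2)
"
```

```text
t 17.9 tcp [ 0.4905 -0.2934  0.0794] F [-0.01 -0.69 -2.55] open 0.0557
q [ 0.51  0.44 -0.11  1.96  0.07  0.74 -1.21]
rot [ 0.01 -0.03 -0.  ] shift [-0.03  2.06  0.02]
t 17.95 tcp [ 0.4906 -0.2934  0.0795] F [ 0.36 -0.07 -2.41] open 0.0558
q [ 0.51  0.44 -0.11  1.96  0.07  0.74 -1.21]
rot [ 0.   -0.03 -0.  ] shift [-0.04  2.06  0.02]
```

View pics/scene6.png

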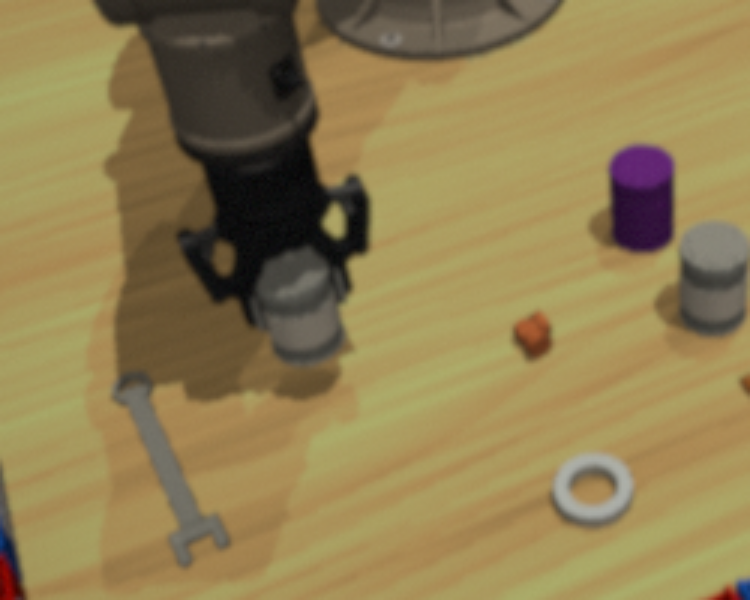

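The right tin is clear at about 2.5 N. The readings are 6.0, 3.5 and 2.5 N, so the left tin is the heaviest. I set the right one back.

Request:
play_rows:
  steps: "0 0 0 0 0.6 0 0; 0 0 0 0 1.2 0 0; 0 0 0 0 1.6 0 0; 0 0 0 0 1.8 0 0; 0 0 0 0 1.88 0 0"

```text
time_s: 18.45
tcp_pos: [0.4903, -0.2932, 0.0317]
tcp_rot: [-0.499, 0.501, -0.5, 0.499]
contact_force: [-0.8, -1.0, -2.8]
opening: 0.0555
```

Request:
play_rows:
  steps: "0 0 0 0 0.02 0 0; 0 0 0 0 0.04 0 0; 0 0 0 0 0.06 0 0; 0 0 0 0 0.08 0 0; 0 0 0 0 0.08 0 0"

```text
time_s: 18.95
tcp_pos: [0.4908, -0.2936, 0.031]
tcp_rot: [0.499, -0.501, 0.501, -0.499]
contact_force: [-0.2, 0.7, -0.7]
opening: 0.0555
```

Request:
play_rows:
  steps: "0 0 0 0 0.01 0 0; 0 0 0 0 0.02 0 0; 0 0 0 0 0.03 0 0; 0 0 0 0 0.03 0 0; 0 0 0 0 0.03 0 0"

```text
time_s: 19.45
tcp_pos: [0.4909, -0.2935, 0.0309]
tcp_rot: [0.499, -0.501, 0.501, -0.499]
contact_force: [-4.8, 3.5, 13.6]
opening: 0.0558
```

Request:
play_rows:
  steps: "0 0 0 0 0 0 0; 0 0 0 0 0 0 0.7; 0 0 0 0 0 0 0.8; 0 0 0 0 0 0 0.9; 0 0 0 0 0 0 1"

```text
time_s: 19.95
tcp_pos: [0.4907, -0.2935, 0.03]
tcp_rot: [-0.499, 0.501, -0.501, 0.499]
contact_force: [-0.3, 0.4, 0.5]
opening: 0.0855
```

Request:
play_rows:
  steps: "0 0 0 0 0 0 1; 0 0 0 0 -1 0 1; 0 0 0 0 -2.5 0 1; 0 0 0 0 -4 0 1; 0 0 0 0 -5 0 1"

```text
time_s: 20.45
tcp_pos: [0.4912, -0.2938, 0.1576]
tcp_rot: [0.499, -0.5, 0.501, -0.5]
contact_force: [-0.2, 0.3, -0.2]
opening: 0.0855
```

Request:
play_rows:
  steps: "0 0 0 0 0 0 1; 0 0 0 0 0 0 1; 0 0 0 0 0 0 1; 0 0 0 0 0 0 1; 0 0 0 0 0 0 1"

```text
time_s: 20.95
tcp_pos: [0.4904, -0.2933, 0.1542]
tcp_rot: [-0.499, 0.501, -0.5, 0.499]
contact_force: [0.4, 0.7, -0.6]
opening: 0.0854
```

```bash
python3 -c "
from h import *
from plant import bot
for n in('scene',):
    c=bot.camera(n);cv2.imwrite(f'pics/{n}7.png',cv2.resize(c['image'],None,fx=1.5,fy=1.5))
go([.6025,.2665,.15],np.pi/2)
"
```

```text
t 21.0 tcp [ 0.4905 -0.2933  0.1544] F [ 0.01 -0.98 -0.05] open 0.0853
q [ 0.52  0.35 -0.11  1.91  0.05  0.89 -1.19]
rot [ 0.01 -0.03 -0.01] shift [-22.4    0.18   4.42]
```

View pics/scene7.png

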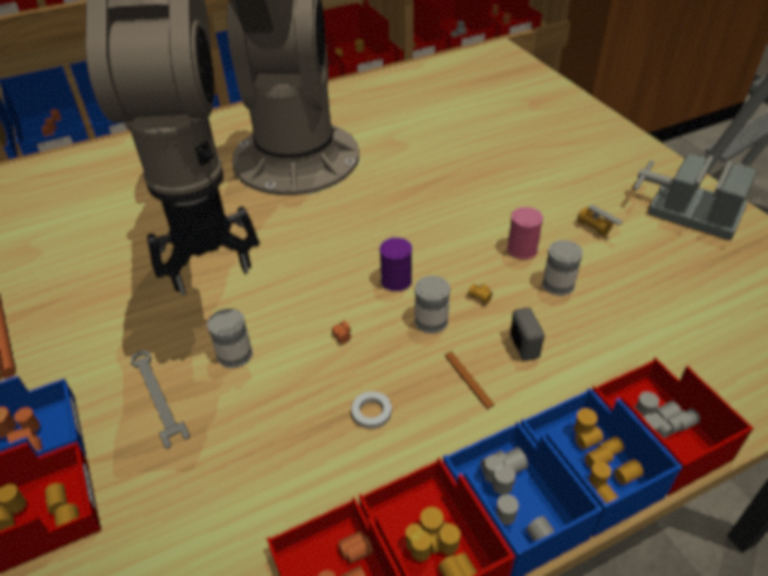

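All three tins stand upright in their places (230,337), (432,304), (562,267) in the 1.5x view, and everything else is unchanged. I go back to the left tin.

Request:
play_rows:
  steps: "0 0 0 -2 -0.5 0.4 1; 0 0 0 -4 -1 0.8 1; 0 0 0 -6 -1 1.2 1; 0 0 0 -8 -1 1.6 1; 0 0 0 -10 -1 2 1"

```text
time_s: 21.5
tcp_pos: [0.54, -0.0494, 0.1802]
tcp_rot: [0.499, -0.501, 0.501, -0.499]
contact_force: [0.8, -0.7, -1.1]
opening: 0.0853
```

Request:
play_rows:
  steps: "0 0 0 -2 0 0.4 1; 0 0 0 -4 0 0.8 1; 0 0 0 -6 0 1.2 1; 0 0 0 -8 0 1.6 1; 0 0 0 -10 0 2 1"

```text
time_s: 22.0
tcp_pos: [0.5896, 0.1957, 0.1798]
tcp_rot: [-0.499, 0.501, -0.501, 0.499]
contact_force: [0.8, 0.9, -0.2]
opening: 0.0854
```

Request:
play_rows:
  steps: "0 0 0 -1.2 0 0.2 1; 0 0 0 -2.2 0 0.4 1; 0 0 0 -2.2 0 0.4 1; 0 0 0 -2.2 0 0.4 1; 0 0 0 -2.2 0 0.4 1"

```text
time_s: 22.5
tcp_pos: [0.5997, 0.2475, 0.1798]
tcp_rot: [0.499, -0.501, 0.501, -0.499]
contact_force: [-0.3, -0.1, -0.2]
opening: 0.0854
```

```bash
python3 -c "
from h import *
go([.6025,.267,.13],np.pi/2)
"
```

```text
t 22.5 tcp [0.5997 0.2475 0.1798] F [-0.3  -0.12 -0.16] open 0.0854
q [-0.25  0.45 -0.32  1.7   0.16  1.02 -2.2 ]
rot [ 0.   -0.04  0.01] shift [-0.78  1.99  0.11]
```

Request:
play_rows:
  steps: "0 0 0 -0.78 0 0.11 1; 0 0 0 -0.78 0.6 0.11 1; 0 0 0 -0.78 1.2 0.11 1; 0 0 0 -0.78 2 0.11 1; 0 0 0 -0.78 2 0.11 1"

```text
time_s: 23.0
tcp_pos: [0.6009, 0.2664, 0.1266]
tcp_rot: [-0.501, 0.501, -0.5, 0.497]
contact_force: [-0.5, -0.4, -0.2]
opening: 0.0854
```

Request:
play_rows:
  steps: "0 0 0 0 0 0 1; 0 0 0 0 0 0 1; 0 0 0 0 0 0 1; 0 0 0 0 0 0 1; 0 0 0 0 0 0 1"

```text
time_s: 23.5
tcp_pos: [0.6027, 0.2682, 0.1305]
tcp_rot: [0.499, -0.501, 0.501, -0.499]
contact_force: [1.2, -0.6, 0.2]
opening: 0.0853
```

```bash
python3 -c "
from h import *
go([.6025,.267,.028],np.pi/2)
"
```

```text
t 23.5 tcp [0.6027 0.2682 0.1305] F [ 1.23 -0.56  0.23] open 0.0853
q [-0.29  0.52 -0.31  1.71  0.19  0.94 -2.24]
rot [-0.01 -0.03 -0.  ] shift [ 0.05  4.1  -0.01]
```

Request:
play_rows:
  steps: "0 0 0 0.05 1.2 0 1; 0 0 0 0.05 2.4 0 1; 0 0 0 0.05 3.4 0 1; 0 0 0 0.05 3.9 0 1; 0 0 0 0.05 4.1 0 1"

```text
time_s: 24.0
tcp_pos: [0.6021, 0.2668, 0.0266]
tcp_rot: [-0.5, 0.501, -0.5, 0.499]
contact_force: [0.1, 0.8, 0.1]
opening: 0.0851
```

Request:
play_rows:
  steps: "0 0 0 0 0 0 1; 0 0 0 0 0 0 1; 0 0 0 0 0 0 0.6; 0 0 0 0 0 0 0.6; 0 0 0 0 0 0 0.6"

```text
time_s: 24.5
tcp_pos: [0.603, 0.2672, 0.0288]
tcp_rot: [0.499, -0.5, 0.501, -0.5]
contact_force: [-2.1, -0.8, 8.9]
opening: 0.0553
```

Request:
play_rows:
  steps: "0 0 0 0 0 0 0; 0 0 0 0 0 0 0; 0 0 0 0 0 0 0; 0 0 0 0 0 0 0; 0 0 0 0 0 0 0"
  squeeze: 60

```text
time_s: 25.0
tcp_pos: [0.603, 0.2672, 0.0288]
tcp_rot: [0.499, -0.5, 0.501, -0.5]
contact_force: [-2.6, -1.6, 10.7]
opening: 0.0553
```

Request:
play_rows:
  steps: "0 0 0 0 -0.3 0 0; 0 0 0 0 -0.9 0 0; 0 0 0 0 -1.7 0 0; 0 0 0 0 -2.6 0 0; 0 0 0 0 -3.5 0 0"

```text
time_s: 25.5
tcp_pos: [0.6023, 0.2668, 0.1168]
tcp_rot: [-0.499, 0.501, -0.501, 0.499]
contact_force: [0.6, 0.1, -6.2]
opening: 0.0548
```

Request:
play_rows:
  steps: "0 0 0 0 -0.9 0 0; 0 0 0 0 -1.8 0 0; 0 0 0 0 -2.8 0 0; 0 0 0 0 -3.7 0 0; 0 0 0 0 -4.3 0 0"

```text
time_s: 26.0
tcp_pos: [0.6027, 0.2671, 0.2253]
tcp_rot: [0.499, -0.5, 0.501, -0.5]
contact_force: [0.3, 0.3, -5.8]
opening: 0.0553
```

Request:
play_rows:
  steps: "0 0 0 0 -0.2 0 0; 0 0 0 0 -0.25 0 0; 0 0 0 0 -0.25 0 0; 0 0 0 0 -0.25 0 0; 0 0 0 0 -0.25 0 0"

```text
time_s: 26.5
tcp_pos: [0.6022, 0.2668, 0.2279]
tcp_rot: [-0.5, 0.501, -0.5, 0.499]
contact_force: [-0.4, 0.5, -6.8]
opening: 0.0553
```

Request:
play_rows:
  steps: "0 0 0 0 0 0 0; 0 0 0 0 0 0 0; 0 0 0 0 0 0 0; 0 0 0 0 0 0 0; 0 0 0 0 0 0 0"

```text
time_s: 27.0
tcp_pos: [0.6025, 0.2669, 0.2289]
tcp_rot: [-0.499, 0.501, -0.501, 0.499]
contact_force: [0.3, -0.2, -6.2]
opening: 0.0553
```

```bash
python3 -c "
from h import *
from plant import bot
for n in('scene',):
    c=bot.camera(n);cv2.imwrite(f'pics/{n}8.png',cv2.resize(c['image'],None,fx=1.5,fy=1.5))
print([proj(c,[.6025,.267,z])*1.5 for z in(.2,.28)])
go([.6025,.267,.028],np.pi/2);print(bot.observe()['qd'].round(3))
"
```

```text
[array([578.04450132, 192.16816546]), array([587.54106294, 148.22961657])]
t 27.05 tcp [0.6025 0.2669 0.2289] F [-0.25 -0.32 -5.06] open 0.0553
q [-0.27  0.42 -0.33  1.63  0.15  1.12 -2.21]
rot [-0.   -0.03 -0.  ] shift [-0.    8.04 -0.  ]
[ 0.001  0.    -0.    -0.001  0.    -0.001 -0.001]
```

View pics/scene8.png

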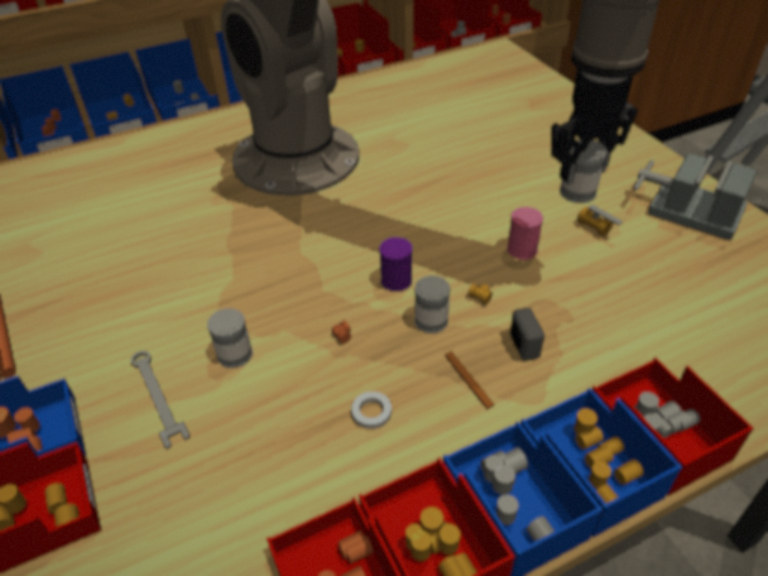

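The left tin hangs upright at (580,175) with its underside at about z = 0.20, matching the projected point (578,192). The arm is still and the rest of the bench is unchanged. I hand the job in.

```bash
python3 -c "
from plant import bot
print(bot.sign_off())"
```

```text
the job is handed in; nothing more can be done
None
```

I lifted the three tins about 5 cm each, from left to right. The wrist force read about 6.0 N for the left, 3.5 N for the middle and 2.5 N for the right, so the left tin is the heaviest. I set each one back upright before lifting the next, then picked up the left tin again and handed the job in at about 27 s.

- **Final hold:** the left tin was upright and still with its underside at about 20 cm (TCP z = 0.229 m, opening 55 mm, joint speeds about 0). The last force readings scattered between 5.1 and 6.8 N, which still sets it clearly above the other two.
- **Rest of the bench:** the last picture shows the middle and right tins upright in their places. The purple and pink look-alikes and all the bystanders appear unmoved.
- **Set-downs:** the largest upward force seen at the end of a move was about 13.6 N at the wrist, when a tin met the bench. No check failed.

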